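# Roll the spindle flat-up in its V-blocks and clamp it for drilling

### The arm

A 6-joint arm with a two-finger parallel gripper is mounted at the origin on the work surface. World frame = base frame: x ahead of the robot, y to its left, z up, the work surface at z = 0. Lengths are in m, angles in rad, forces in N, time in s.
With the tool pointing down it reaches from about 0.375 to 0.975 m from the base axis. Payload 3.8 kg.
Tool frame: the origin (TCP) lies midway between the tips of the shut fingers; the grasp point (between the pads) lies 19 mm behind it; z points along the fingers, y is the direction in which the jaws open and shut (so a half turn about z gives the same grasp; the last joint's range is limited). The gripper opens to 85 mm and grips with 20 to 120 N. Pads are 22 mm wide; open, the fingers measure 114 mm over their backs; the gripper's body (76 mm by 85 mm) begins 54 mm behind the grasp point. The pads swing forward as they close: fully open they stand 13 mm farther back than shut.
Start: joints at [1.13, 0.264, 1.604, -0, 1.274, -0.037], TCP at [0.265, 0.621, 0.231] pointing down, gripper open.
Joint ranges: [-2.63, 2.63], [-0.94, 2.18], [0.31, 2.57], [-1.31, 4.45], [0, 2.66], [-2.55, 2.55]. Speed limits (rad/s): [2.57, 2.57, 3.14, 3.14, 3.14, 3.14].

### API

Orientations are given as a rotation vector (axis times angle).
In Python, from workcell import bot gives the robot as it stands.
- The arm moves only by the tool arm_command, never from a script. Its argument "targets" is text: rows parted by semicolons, each of 7 numbers parted by spaces: the shift along the tool's x, y, z in mm, then the turn, a rotation vector about the tool's x, y, z in degrees, then the opening, from 0 (shut) to 1 (fully open). A call has 1 to 10 rows; each row is the pose to reach, as a shift and turn from the pose commanded when the call began, along the tool's axes at that moment; what a row does not reach only later rows make up. A row lasts 1/12 s, in which the tool goes at most 41.7 mm and 7.16 degrees, less where a joint would pass 70% of its speed; a pose out of reach is approached as far as the arm can. A call with a gripper value outside its range is refused whole. The fingers move at their own pace and stop on an object; "newtons" is the grip in N (left out, the last holds). Time passes only in rows, so rows that repeat a pose let the fingers close. It gives the time, the measured TCP pose, the force and the opening at its end, in the units of the state.
- bot.read_state(): the state, without advancing time (a new reading comes with each control period).
- bot.read_camera(name): name is "side" or "top"; returns (picture, depth): 480x640x3 uint8, blue, green, red; 480x640 float32, m along the optical axis (not along the pixel's ray), 0 where there is no reading.
- bot.camera_params(name): a dict with "fov_y" (degrees; the focal length in pixels is half the picture's height over the tangent of half this angle, whatever the lens; pixels are square), "cx", "cy" (the principal point, pixels), "xyz" and "rotation" of the camera in the world. Camera axes: x right, y up, looking along -z (the intrinsics and any distortion apply to the point x, -y, -z); pixel columns grow to the right and rows downward; lengths in m; the calibration is good to about 2 mm. A picture is of the moment at which its call begins. camera_params takes no time and is no camera call.
- bot.finish_job(): hands the job in, once; it reports no verdict.
The state is a dict: "time": time; "q": joint angles; "joint_vel": joint speeds; "joint_torque": joint torques, N m; "tool_pos": TCP position; "tcp_rot": TCP orientation; "wrist_force": force on the tool from outside, world axes, zero at the start; "torque": the same for the moment, N m; "width": opening from 0.0 (shut) to 1.0 (fully open).
Only numpy, scipy, OpenCV 4.12 (cv2) and the standard library are available. Lean on these libraries where they do the work, as an engineer would, in place of code of your own. Each camera call takes 0.05 s, during which the arm holds its last target.

### The job

Get the turned spindle ready for drilling: roll it in its V-blocks until its flat faces straight up and it lies still there, then fold the hold-down arm right over until its rubber pad sits down fully on the flat. Leave the spindle lying in both V-blocks where it was along their length, and leave everything else on the bench where it is.

Things in the scene. Friction and masses are not known exactly. Their poses are not given: they have to be found in the camera images.
- jig_v_axis (a point): Reference point of the drilling jig (screwed down), on the line where the spindle's axis rests in the V-blocks, 100 mm above the bench. Axes: x along the V grooves, z up, y towards the clamp post. Base board 18 mm thick, x -45 to +105, y -55 to +105 mm. Two wooden V-blocks at x = -20 and +80 mm: each 24 mm thick (x), 90 mm wide, tops 92 mm above the bench, 90-degree grooves.
- spindle_center (a point): Centre, on the axis, of the turned beech spindle: round bar, 48 mm diameter, 200 mm long, about 0.35 kg, loose in the V-blocks. x runs along the bar as the jig's x; z is the outward normal of its flat. At the start it is rolled +0.7 to +1.9 rad about its x (flat on the side away from the clamp post). Waxed: it turns and slides easily.
- spindle_grip (a point): Point on the spindle's axis 70 mm towards -x from its centre, same axes: a good place to grip across. The bar is fully round from spindle x = -100 to +5 mm and its end from x = -100 to -35 mm overhangs the V-block and board, free all round over the bare bench (100 mm below the axis).
- spindle_flat (a point): Centre of the flat planed on the spindle: 60 mm long (spindle x = +5 to +65 mm), 34 mm wide, 17 mm from the axis (7 mm deep). Same axes as the spindle: z is the flat's outward normal, so the flat faces straight up when z is vertical.
- clamp_hinge (a point): Hinge axis of the hold-down arm on its dark steel post, at jig x = 35, y = 85 mm, 139 mm above the bench. Axes as the jig's; the arm swings in the jig's y-z plane. The post's two cheeks are 42 mm wide together and 156 mm high.
- clamp_grip (a point): Middle of the round black handle (22 mm diameter, 50 mm long) at the end of the hold-down arm, 120 mm from the hinge. Its -y points from hinge to handle, +z is the arm's upper face (outer face when open). Closed, the arm is level along jig -y across the spindle. Steel arm 20 mm wide, 16 mm thick; rubber pad under it 85 mm from the hinge, 30 x 24 mm, 14 mm thick.
- hold_down (a joint): Angle of the hold-down arm (rad): 0 = level, pad resting on the upward flat; grows as it opens, 1.57 = upright; starts 1.2 to 1.7. Stiff hinge: stays where it is left and takes about 3 to 5 N at the handle to move. Pressing it down with about 10 N at the end is fine.
- chisel: bench chisel lying flat, about 230 mm long along its x axis, 26 mm high; bystander; origin at the centre of its underside
- sanding_block: cork and wood sanding block, 105 x 62 x 36 mm; bystander; origin at the centre of its underside
- try_square: try square lying flat, 115 mm wooden stock (x) 18 mm high, thin steel blade 190 mm along its +y; bystander; origin at the centre of its underside
- mallet: wooden mallet lying, 260 mm long along x, head 66 mm high at +x; bystander; origin at the centre of its underside
- glue: white glue bottle, 64 mm diameter, 190 mm tall; bystander; origin at the centre of its underside
- tape: grey tape measure, 72 x 36 x 66 mm; bystander; origin at the centre of its underside
- offcut: rectangular beech offcut, 160 x 70 x 35 mm; bystander; origin at the centre of its underside

How it is judged:
By the outcome, as a careful person would: the job done as asked, in the order asked, and still so for the second after the job is handed in, with the robot touching nothing.
It also fails if it takes over 72 s, if anything falls off the work surface, if the arm or the gripper's body presses on something with over 40 N, if the wrist force passes 120 N, or if a joint passes its speed limit or range.

## Working session

There is one attempt and no reset: what is moved stays moved. The work goes in short steps, Python scripts to look and compute and a tool call to move; the robot and the scene stay as the last step left them, time stands still between calls to the robot, and variables do not carry over. Pictures are saved under pics/ and viewed, and the job is handed in when it is done.

Besides the shell and the picture viewer there is one more tool, called after "Emit:" in YAML: its name, and indented under it one key for each argument. arm_command: Moves the arm, as the interface text tells. Its arguments: {"type":"object","properties":{"targets":{"type":"string"},"newtons":{"type":"number"}},"required":["targets"]}

```bash
mkdir -p pics; ls; python3 - <<'E'
from workcell import bot
import cv2,numpy as np
for n in("side","top"):
    p,d=bot.read_camera(n); cv2.imwrite(f"pics/{n}0.png",p); np.save(f"pics/{n}0.npy",d)
    print(n,bot.camera_params(n),(d>0).mean())
print(bot.read_state())
E
```

```text
pics
side {'fov_y': 48.832997820692306, 'cx': 328.00279893504484, 'cy': 245.14486877332007, 'xyz': array([ 0.04338502, -0.80461477,  1.22574446]), 'rotation': array([ 0.67312284, -0.18531384, -0.47416241])} 0.996171875
top {'fov_y': 57.39049404272074, 'cx': 320.9398264461251, 'cy': 237.69420857712038, 'xyz': array([0.36889402, 0.01620728, 1.25736116]), 'rotation': array([ 0.07385483, -0.11263852, -1.57026252])} 0.9961881510416667
{'time': 0.1, 'q': array([ 1.13009720e+00,  2.64699404e-01,  1.60521032e+00,  2.39225145e-07,
        1.27366556e+00, -3.68857128e-02]), 'joint_vel': array([ 0.00154608, -0.00236876, -0.00367134,  0.00032614, -0.00105484,
        0.00049503]), 'joint_torque': array([ 1.76732679e-03, -5.16702533e+01, -3.68592095e+01,  3.90362209e-05,
        6.28344569e-03, -5.62116700e-07]), 'tool_pos': array([0.26494872, 0.62013911, 0.23008659]), 'tcp_rot': array([-6.29913393e-01, -3.07731322e+00,  3.02540883e-03]), 'wrist_force': array([ 0.10718604, -1.10214413, -0.46650127]), 'torque': array([-0.05388967, -0.03793342,  0.02302158]), 'width': 1.0000578325408713}
```

View pics/side0.png

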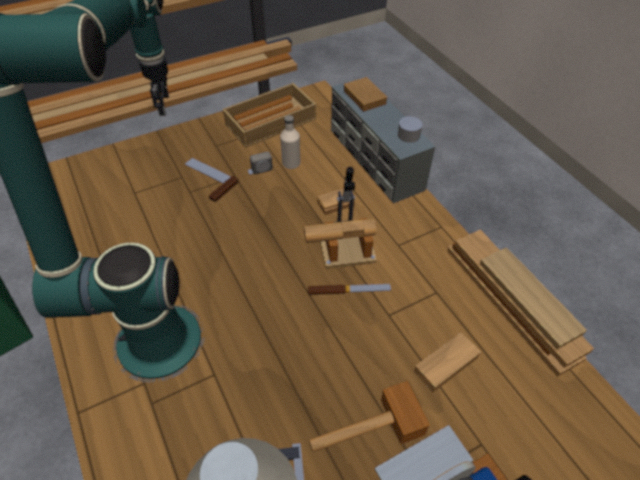

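View pics/top0.png

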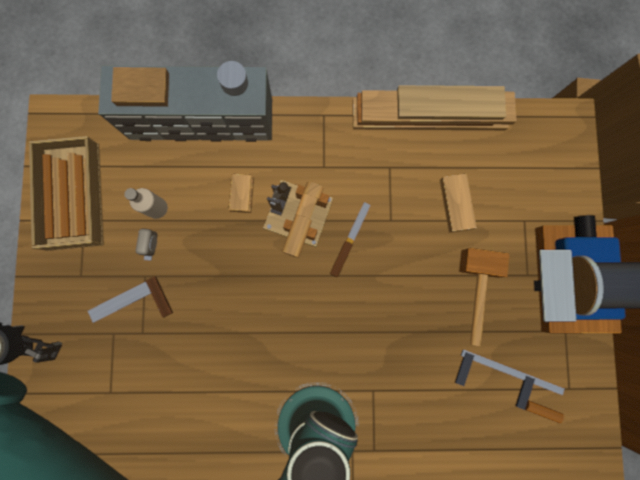

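The side view shows the jig near (345,235) with the arm upright at (347,190). The top view shows the spindle from (295,252) to (318,185), with its free end toward the robot and the clamp post at (280,195).

```bash
cat > h.py <<'E'
import numpy as np,cv2
from workcell import bot
from scipy.spatial.transform import Rotation as R
def cloud(n,d):
    c=bot.camera_params(n); f=240/np.tan(np.radians(c['fov_y']/2))
    v,u=np.mgrid[0:480,0:640]
    P=np.stack([(u-c['cx'])/f*d,-(v-c['cy'])/f*d,-d],-1)
    return P@R.from_rotvec(c['rotation']).as_matrix().T+c['xyz']
def proj(n,X):
    c=bot.camera_params(n); f=240/np.tan(np.radians(c['fov_y']/2))
    p=(np.asarray(X)-c['xyz'])@R.from_rotvec(c['rotation']).as_matrix()
    return np.stack([c['cx']-f*p[...,0]/p[...,2],c['cy']+f*p[...,1]/p[...,2]],-1)
def crop(n,p,u0,v0,w,h,s,name):
    cv2.imwrite(name,cv2.resize(p[v0:v0+h,u0:u0+w],None,fx=s,fy=s,interpolation=cv2.INTER_CUBIC))
E
python3 - <<'E'
from h import *
for n,b in(("side",(290,160,100,110)),("top",(255,170,90,95))):
    p=cv2.imread(f"pics/{n}0.png");d=np.load(f"pics/{n}0.npy")
    crop(n,p,*b,6 if n=="top" else 5,f"pics/{n}0c.png")
    P=cloud(n,d); u,v,w,h=b
    Q=P[v:v+h,u:u+w].reshape(-1,3)
    print(n,'bench z', np.percentile(P[250:300,250:300,2] if n=="top" else P[300:340,250:300,2],[5,50,95]))
    for lo,hi in((.01,.025),(.06,.095),(.105,.13),(.135,.16),(.17,.3)):
        m=(Q[:,2]>lo)&(Q[:,2]<hi); print(lo,hi,m.sum(),Q[m].mean(0),Q[m].min(0),Q[m].max(0))
E
```

```text
side bench z [-4.49427586e-03 -9.01422729e-05  4.22434389e-03]
0.01 0.025 1091 [0.59571624 0.05945335 0.01781444] [ 0.49356879 -0.04916065  0.01001589] [0.81267502 0.44089096 0.0249965 ]
0.06 0.095 611 [0.63620226 0.07071534 0.08170182] [ 0.45655173 -0.0369904   0.06002949] [0.81278706 0.29263944 0.09495792]
0.105 0.13 1050 [0.57209857 0.04357589 0.11817646] [ 0.45707508 -0.02051353  0.10500373] [0.81519691 0.23722551 0.12988401]
0.135 0.16 146 [0.63639373 0.10948437 0.14879943] [0.58972099 0.0826185  0.13553444] [0.80656472 0.1924134  0.15986097]
0.17 0.3 250 [0.60348642 0.07521651 0.23848015] [0.58892072 0.06055066 0.17055195] [0.6198812 0.0984051 0.2865898]
top bench z [-0.00533421 -0.00109043  0.00528836]
0.01 0.025 1402 [0.57212989 0.0475814  0.01751163] [ 0.44134348 -0.08069892  0.01006132] [0.68388203 0.15043447 0.02496759]
0.06 0.095 356 [0.58121353 0.03354857 0.08693552] [ 0.45870541 -0.03264156  0.06017418] [0.65462346 0.12947374 0.09487092]
0.105 0.13 1269 [0.55474826 0.03919343 0.11850668] [ 0.45720682 -0.01573645  0.10509783] [0.65486112 0.12885032 0.12926894]
0.135 0.16 105 [0.60748392 0.11160725 0.15029833] [0.58922037 0.09633151 0.13607478] [0.63995546 0.12935087 0.15904187]
0.17 0.3 203 [0.60153924 0.0823134  0.24504284] [0.58688053 0.0642877  0.17092885] [0.61946251 0.10894338 0.28414374]
```

```bash
ls pics
```

```text
side0.npy
side0.png
side0c.png
top0.npy
top0.png
top0c.png
```

View pics/side0c.png

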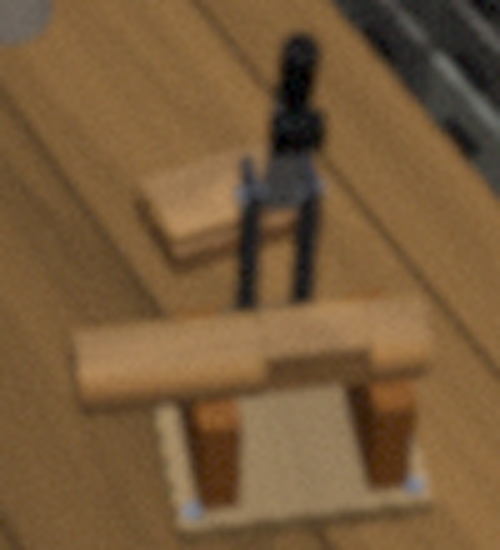

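View pics/top0c.png

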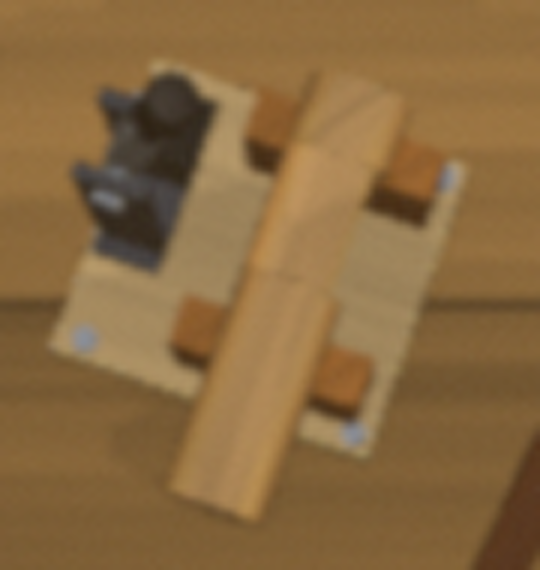

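The crops show the flat as a darker strip on the -y side of the bar (side crop 265-370, 345-390). The clamp arm stands nearly upright.

```bash
cat >> h.py <<'E'
from scipy.optimize import least_squares
def pts(n,d,b):
    u,v,w,h=b; return cloud(n,d)[v:v+h,u:u+w].reshape(-1,3)
def jigfit(Qs):
    # axis of spindle: points z .105-.13 away from post
    Q=np.vstack(Qs); m=(Q[:,2]>.100)&(Q[:,2]<.13); Q=Q[m]
    f=lambda p: np.hypot(-(Q[:,0]-.56)*np.sin(p[0])+(Q[:,1]-p[1])*np.cos(p[0]),Q[:,2]-p[2])-.024
    s=least_squares(f,[-.33,.04,.1],loss='soft_l1',f_scale=.002); return s.x
E
python3 - <<'E'
from h import *
B={"side":(290,200,100,85),"top":(255,170,90,95)}
D={n:np.load(f"pics/{n}0.npy") for n in B}
for s in(["side"],["top"],["side","top"]):
    x=jigfit([pts(n,D[n],B[n]) for n in s]); print(s,x)
th,y0,z0=x
ex=np.array([np.cos(th),np.sin(th),0]); ey=np.array([-np.sin(th),np.cos(th),0])
o=np.array([.56,y0,0])
for n in B:
    Q=pts(n,D[n],B[n])-o; L=np.stack([Q@ex,Q@ey,Q[:,2]],1)
    m=(np.hypot(L[:,1],L[:,2]-.1)<.03)&(L[:,2]>.085)
    print(n,'spindle x',np.percentile(L[m,0],[0.5,1,50,99,99.5]))
    m=(L[:,2]>.012)&(L[:,2]<.024)&(abs(L[:,0])<.15)&(abs(L[:,1])<.15)
    print('board',np.percentile(L[m],[1,2,98,99],0)[:,:2])
    # radius by x for -y side
    m=(np.hypot(L[:,1],L[:,2]-.1)<.03)&(L[:,2]>.08)
    for a in np.arange(-.12,.12,.01):
        k=m&(L[:,0]>a)&(L[:,0]<a+.01); r=np.hypot(L[k,1],L[k,2]-.1); an=np.degrees(np.arctan2(L[k,1],L[k,2]-.1))
        print(round(a,2),[ (int(t),round(1e3*np.median(r[(an>t)&(an<=t+15)]),1)) for t in range(-105,60,15) if ((an>t)&(an<=t+15)).sum()>2])
E
```

```text
['side'] [-0.32729984  0.03738331  0.09992008]
['top'] [-0.33841625  0.03657631  0.09874827]
['side', 'top'] [-0.33422151  0.03674014  0.09912001]
side spindle x [-0.10158886 -0.10139269 -0.00598861  0.0949485   0.09682871]
board [[-0.04979188 -0.05829658]
 [-0.04880982 -0.0578212 ]
 [ 0.09606468  0.03441455]
 [ 0.09790353  0.03706948]]
-0.12 []
-0.11 [(-75, np.float64(19.5)), (-15, np.float64(18.1))]
-0.1 [(-105, np.float64(23.9)), (-90, np.float64(25.0)), (-75, np.float64(24.2)), (-60, np.float64(25.9)), (-45, np.float64(23.8)), (-30, np.float64(24.4)), (-15, np.float64(25.0)), (0, np.float64(24.0))]
-0.09 [(-105, np.float64(24.5)), (-90, np.float64(23.5)), (-75, np.float64(25.7)), (-60, np.float64(24.5)), (-45, np.float64(22.8)), (-30, np.float64(24.3)), (-15, np.float64(22.7)), (0, np.float64(23.8)), (15, np.float64(22.6))]
-0.08 [(-105, np.float64(23.2)), (-90, np.float64(24.8)), (-75, np.float64(23.5)), (-60, np.float64(25.4)), (-45, np.float64(23.9)), (-30, np.float64(22.4)), (-15, np.float64(21.5)), (0, np.float64(21.6)), (15, np.float64(21.8))]
-0.07 [(-105, np.float64(25.2)
[... 7735 characters left out ...]
(21.2)), (15, np.float64(21.7)), (30, np.float64(21.3)), (45, np.float64(22.5))]
0.07 [(-75, np.float64(23.6)), (-60, np.float64(22.6)), (-45, np.float64(23.5)), (-30, np.float64(25.0)), (-15, np.float64(22.7)), (0, np.float64(22.5)), (15, np.float64(21.7)), (30, np.float64(22.5)), (45, np.float64(23.0))]
0.08 [(-75, np.float64(24.2)), (-60, np.float64(22.8)), (-45, np.float64(22.7)), (-30, np.float64(23.8)), (-15, np.float64(22.5)), (0, np.float64(22.0)), (15, np.float64(23.2)), (30, np.float64(23.1))]
0.09 [(-60, np.float64(24.3)), (-45, np.float64(22.5)), (-30, np.float64(21.0)), (-15, np.float64(22.0)), (0, np.float64(23.2)), (15, np.float64(22.4)), (30, np.float64(24.9))]
0.1 []
0.11 []
```

```bash
cat >> h.py <<'E'
TH,Y0=-0.333,0.0370
ex=np.array([np.cos(TH),np.sin(TH),0]); ey=np.array([-np.sin(TH),np.cos(TH),0]); ez=np.array([0,0,1.])
def loc(P,o=None):
    o=np.array([.56,Y0,0]) if o is None else o
    Q=np.asarray(P)-o; return np.stack([Q@ex,Q@ey,Q[...,2]],-1)
def flat_angle(L,c=-.004,verbose=True):
    k=(L[:,0]>c+.010)&(L[:,0]<c+.060)&(np.hypot(L[:,1],L[:,2]-.1)<.032)&(L[:,2]>.084)
    r=np.hypot(L[k,1],L[k,2]-.1); a=np.arctan2(L[k,1],L[k,2]-.1)
    best=[]
    for n in np.radians(np.arange(-130,60,1)):
        pr=np.minimum(.024,.017/np.maximum(np.cos(a-n),.3)); best.append((np.mean(np.minimum(abs(r-pr),.006)),np.degrees(n)))
    best.sort(); return best[:4],k.sum()
E
python3 - <<'E'
from h import *
B={"side":(290,160,100,125),"top":(255,170,90,95)}
Ls={n:loc(pts(n,np.load(f"pics/{n}0.npy"),B[n])) for n in B}
for n in Ls: print(n,flat_angle(Ls[n]))
L=Ls["side"]
k=(L[:,0]>.012)&(L[:,0]<.05)&(L[:,1]<-.008)&(L[:,1]>-.03)&(L[:,2]>.08)&(L[:,2]<.125)
h=np.histogram(L[k,1],bins=12); print(np.round(L[k][np.argsort(L[k,2])][::12]*1e3,1)[:,1:].tolist())
for n in Ls:
    L=Ls[n]; k=(L[:,2]>.17)&(abs(L[:,0]-.03)<.06)
    print(n,k.sum())
    for z in np.arange(.16,.29,.01):
        j=k&(L[:,2]>z)&(L[:,2]<z+.01)
        if j.sum(): print(round(z,3),j.sum(),np.round(np.r_[L[j].mean(0),L[j].min(0)[:2],L[j].max(0)[:2]]*1e3))
# board corners from top
p=cv2.imread("pics/top0.png"); 
L=loc(cloud("top",np.load("pics/top0.npy")))
m=((abs(L[...,2]-.018)<.006)&(abs(L[...,0]-.03)<.1)&(abs(L[...,1]-.03)<.11)).astype(np.uint8)
m[:170]=0; m[265:]=0
hsv=cv2.cvtColor(p,cv2.COLOR_BGR2HSV); print(hsv[215,275],hsv[225,330],hsv[250,262],hsv[160,300])
s=bot.read_state(); M=R.from_rotvec(s['tcp_rot']).as_matrix(); print(M.round(3)); 
for nm,(u,v) in dict(chiselA=(335,275),chiselB=(366,205),sq=(150,280)).items(): print(nm,cloud("top",np.load("pics/top0.npy"))[v,u])
E
```

```text
side ([(np.float64(0.0020978415309342727), np.float64(-96.00000000000001)), (np.float64(0.002100754415927062), np.float64(-95.0)), (np.float64(0.0021064175191173058), np.float64(-94.0)), (np.float64(0.002106709582765896), np.float64(-97.0))], np.int64(289))
top ([(np.float64(0.001582281715376158), np.float64(-94.0)), (np.float64(0.0015829808889639828), np.float64(-95.0)), (np.float64(0.0015838847262216993), np.float64(-93.0)), (np.float64(0.001587912989466224), np.float64(-96.00000000000001))], np.int64(286))
[[-16.0, 81.7], [-16.8, 86.7], [-15.5, 90.6], [-15.7, 95.2], [-19.0, 99.4], [-15.8, 102.8], [-15.4, 107.2], [-20.3, 111.6], [-19.0, 114.4], [-19.5, 117.5], [-8.6, 119.6], [-9.3, 121.7], [-16.7, 123.2]]
side 250
0.17 13 [ 30.  69. 175.  21.  65.  37.  72.]
0.18 12 [ 28.  65. 184.  20.  61.  40.  70.]
0.2 7 [ 27.  48. 207.  15.  45.  39.  51.]
0.21 23 [ 28.  45. 215.  15.  42.  44.  53.]
0.22 44 [ 29.  46. 226.  14.  39.  45.  66.]
0.23 46 [ 28.  50. 234.  15.  38.  42.  66.]
0.24 17 [ 28.  52. 246.  20.  45.  39.  58.]
0.25 15 [ 28.  49. 255.  20.  44.  39.  56.]
0.26 19 [ 28.  4
[... 217 characters left out ...]
19 6 [ 21.  74. 196.  19.  66.  29.  79.]
0.2 7 [ 18.  66. 206.  14.  47.  25.  77.]
0.21 10 [ 17.  63. 215.  14.  49.  20.  75.]
0.22 48 [ 26.  49. 227.  13.  42.  43.  74.]
0.23 24 [ 22.  55. 233.  15.  45.  41.  73.]
0.24 7 [ 21.  64. 245.  18.  53.  24.  71.]
0.25 8 [ 21.  62. 254.  18.  54.  29.  69.]
0.26 9 [ 21.  59. 265.  18.  49.  29.  66.]
0.27 52 [ 28.  52. 277.  18.  43.  39.  64.]
0.28 21 [ 28.  57. 281.  20.  45.  35.  63.]
[ 19 108 165] [ 17 147 127] [ 18 147 125] [ 17 146 148]
[[-0.92   0.393 -0.001]
 [ 0.393  0.92  -0.002]
 [ 0.    -0.002 -1.   ]]
chiselA [ 0.41070725 -0.05397888  0.01861932]
chiselB [ 0.61216726 -0.14518603  0.01486887]
sq [0.39794362 0.46226373 0.01873584]
```

```bash
cat >> h.py <<'E'
O=np.array([.56,Y0,0])
def W(x,y,z): return O+ex*x+ey*y+ez*z
def frame(alpha,flip=False):
    a=np.radians(alpha); b=np.sin(a)*ey+np.cos(a)*ez
    x=-ex; y=np.cross(b,x)*-1; 
    M=np.stack([x,y,-b],1); assert np.linalg.det(M)>0; return M
def gpose(alpha,x,dist=0,off=.021,zc=.1,yc=0):
    M=frame(alpha); b=-M[:,2]; return W(x,yc,zc)+b*(dist-off),M
def rows(wps,base=None):
    """rows relative to the current measured pose (or base=(pos,M))"""
    if base is None:
        s=bot.read_state(); base=(s['tool_pos'],R.from_rotvec(s['tcp_rot']).as_matrix())
    for p,M in wps:
        t=base[1].T@(p-base[0])*1e3; r=np.degrees(R.from_matrix(base[1].T@M).as_rotvec())
        print(' '.join(f'{v:.1f}' for v in np.r_[t,r]), '| |t|=%.0f r=%.1f'%(np.linalg.norm(t),np.linalg.norm(r)))
def st():
    s=bot.read_state(); M=R.from_rotvec(s['tcp_rot']).as_matrix()
    b=loc(-M[:,2]+O); print('t %.2f'%s['time'],'loc',(loc(s['tool_pos'])*1e3).round(1),'alpha %.1f'%np.degrees(np.arctan2(b[1],b[2])),'bx %.3f'%b[0],'F',loc(s['wrist_force']+O).round(1),'T',s['torque'].round(2),'q',s['q'].round(2),'w %.3f'%s['width'])
E
python3 - <<'E'
from h import *
st(); rows([gpose(-47,-.076,.13),gpose(0,-.076,.13)])
E
```

```text
t 0.10 loc [-469.5  454.7  230.1] alpha 0.1 bx 0.000 F [ 0.5 -1.  -0.5] T [-0.05 -0.04  0.02] q [ 1.13  0.26  1.61  0.    1.27 -0.04] w 1.000
-430.3 -505.1 56.7 -47.1 1.7 -3.8 | |t|=666 r=47.3
-424.6 -425.6 21.9 -0.1 -0.0 -4.1 | |t|=602 r=4.1
```

Emit:
arm_command:
  targets: "-430 -505 57 -47 1.7 -3.8 1; -430 -505 57 -47 1.7 -3.8 1; -430 -505 57 -47 1.7 -3.8 1; -430 -505 57 -47 1.7 -3.8 1; -430 -505 57 -47 1.7 -3.8 1; -430 -505 57 -47 1.7 -3.8 1; -430 -505 57 -47 1.7 -3.8 1; -430 -505 57 -47 1.7 -3.8 1; -430 -505 57 -47 1.7 -3.8 1; -430 -505 57 -47 1.7 -3.8 1"

```text
time: 0.93
tool_pos: [0.3514, 0.3252, 0.2001]
tcp_rot: [0.456, 2.731, 1.185]
wrist_force: [1.4, -0.6, -1.3]
width: 1.004
```

```bash
python3 - <<'E'
from h import *
st(); rows([gpose(-47,-.076,.13)])
E
```

```text
t 0.93 loc [-291.4  204.1  200.1] alpha -46.9 bx 0.003 F [ 1.5 -0.1 -1.3] T [-0.37  0.07 -0.01] q [ 0.22 -0.42  2.51  0.99  0.84 -1.64] w 1.004
-214.6 -212.9 -190.3 -0.1 -0.2 0.0 | |t|=357 r=0.2
```

Emit:
arm_command:
  targets: "-215 -213 -190 0 0 0 1; -215 -213 -190 0 0 0 1; -215 -213 -190 0 0 0 1; -215 -213 -190 0 0 0 1; -215 -213 -190 0 0 0 1; -215 -213 -190 0 0 0 1; -215 -213 -190 0 0 0 1; -215 -213 -190 0 0 0 1; -215 -213 -190 0 0 0 1; -215 -213 -190 0 0 0 1"

```text
time: 1.77
tool_pos: [0.4656, -0.0185, 0.1746]
tcp_rot: [0.467, 2.731, 1.176]
wrist_force: [0.7, -0.9, -0.5]
width: 1.003
```

```bash
python3 - <<'E'
from h import *
st(); rows([gpose(-47,-.076,.13),gpose(-47,-.076,.0)])
E
```

```text
t 1.77 loc [-71.1 -83.3 174.6] alpha -46.6 bx -0.003 F [ 1.  -0.7 -0.5] T [-0.31  0.06 -0.1 ] q [-0.65  0.03  2.21  0.8   1.32 -2.25] w 1.003
4.9 2.3 2.8 -0.4 0.1 -0.3 | |t|=6 r=0.5
5.3 3.2 132.8 -0.4 0.1 -0.3 | |t|=133 r=0.5
```

Emit:
arm_command:
  targets: "5 2.5 40 -0.4 0 -0.3 1; 5 3 80 -0.4 0 -0.3 1; 5 3 110 -0.4 0 -0.3 1; 5 3 133 -0.4 0 -0.3 1; 5 3 133 -0.4 0 -0.3 1; 5 3 133 -0.4 0 -0.3 1; 5 3 133 -0.4 0 -0.3 1"

```text
time: 2.35
tool_pos: [0.4902, 0.0818, 0.0865]
tcp_rot: [0.451, 2.728, 1.189]
wrist_force: [-0.3, 0.3, -0.5]
width: 1.002
```

```bash
python3 - <<'E'
from h import *
st(); rows([gpose(-47,-.076,.0)])
for n,b in(("side",(280,150,110,130)),("top",(245,165,110,110))):
    p,d=bot.read_camera(n); np.save(f"pics/{n}1.npy",d); crop(n,p,*b,4.5,f"pics/{n}1c.png")
E
```

```text
t 2.35 loc [-80.6  19.5  86.5] alpha -47.1 bx 0.003 F [-0.4  0.2 -0.5] T [-0.32  0.13  0.04] q [-0.43  0.15  2.3   0.98  1.08 -2.33] w 1.002
-4.6 -3.4 -2.5 0.1 -0.2 0.2 | |t|=6 r=0.3
```

View pics/side1c.png

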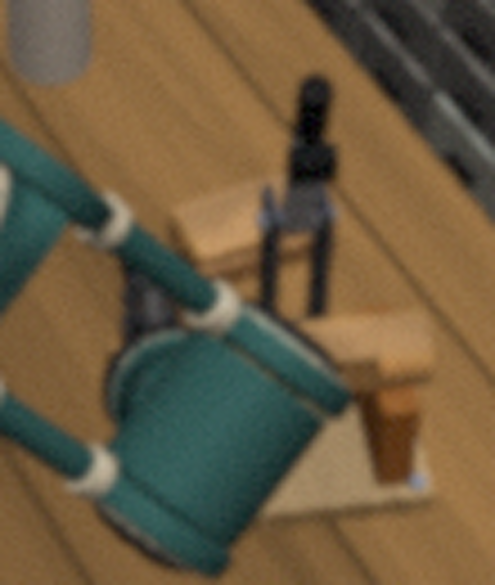

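View pics/top1c.png

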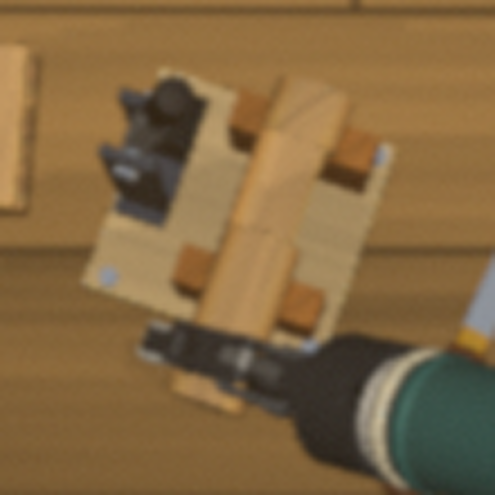

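Both views show the fingers astride the free end (top crop around 150-290, 340-400), clear of the V-block. I'll correct the 3-5 mm offset, then grip.

Emit:
arm_command:
  targets: "-4.5 -3.4 -2.5 0 0 0 1; -4.5 -3.4 -2.5 0 0 0 1; -4.5 -3.4 -2.5 0 0 0 1; -4.5 -3.4 -2.5 0 0 0 1"
  newtons: 40

```text
time: 2.78
tool_pos: [0.4936, 0.0756, 0.0855]
tcp_rot: [0.453, 2.727, 1.188]
wrist_force: [-0.6, -0.3, -0.4]
width: 1.0
```

```bash
python3 - <<'E'
from h import *
st(); rows([gpose(-47,-.076,.0)])
E
```

```text
t 2.78 loc [-75.4  14.8  85.5] alpha -47.1 bx 0.001 F [-0.5 -0.5 -0.4] T [-0.3   0.13 -0.01] q [-0.44  0.16  2.29  0.97  1.08 -2.33] w 1.000
0.6 0.5 0.3 0.1 -0.1 0.2 | |t|=1 r=0.2
```

Aligned. Closing the fingers.

Emit:
arm_command:
  targets: "0 0 0 0 0 0 0.5; 0 0 0 0 0 0 0.3; 0 0 0 0 0 0 0.3; 0 0 0 0 0 0 0.3; 0 0 0 0 0 0 0.3; 0 0 0 0 0 0 0.3; 0 0 0 0 0 0 0.3; 0 0 0 0 0 0 0.3"
  newtons: 40

```text
time: 3.45
tool_pos: [0.493, 0.0762, 0.0851]
tcp_rot: [0.452, 2.729, 1.188]
wrist_force: [-2.4, -3.4, 0.9]
width: 0.553
```

```bash
python3 - <<'E'
from h import *
st(); rows([gpose(a,-.0754,0) for a in (-40,-30,-20,-10,0,10,20,30,40,48)])
E
```

```text
t 3.45 loc [-76.1  15.1  85.1] alpha -47.1 bx 0.003 F [-1.2 -4.   0.9] T [-0.47  0.36 -0.02] q [-0.44  0.16  2.29  0.97  1.08 -2.33] w 0.553
-0.7 -2.0 -0.4 7.1 -0.1 0.2 | |t|=2 r=7.1
-0.7 -5.6 -1.2 17.1 -0.1 0.2 | |t|=6 r=17.1
-0.6 -9.0 -2.5 27.1 -0.1 0.2 | |t|=9 r=27.1
-0.6 -12.1 -4.5 37.1 -0.1 0.2 | |t|=13 r=37.1
-0.6 -14.8 -6.9 47.1 -0.1 0.2 | |t|=16 r=47.1
-0.6 -17.0 -9.8 57.1 -0.0 0.3 | |t|=20 r=57.1
-0.6 -18.7 -13.1 67.1 -0.0 0.3 | |t|=23 r=67.1
-0.6 -19.9 -16.5 77.1 0.0 0.3 | |t|=26 r=77.1
-0.6 -20.4 -20.2 87.1 0.0 0.3 | |t|=29 r=87.1
-0.6 -20.3 -23.1 95.1 0.0 0.3 | |t|=31 r=95.1
```

Emit:
arm_command:
  targets: "0 -1.8 -0.1 5 0 0 0.3; 0 -3.6 -0.3 10 0 0 0.3; 0 -5.4 -0.7 15 0 0 0.3; 0 -7.2 -1.3 20 0 0 0.3; 0 -8.9 -2 25 0 0 0.3; 0 -10.5 -2.8 30 0 0 0.3; 0 -12 -3.8 35 0 0 0.3; 0 -13.5 -4.9 40 0 0 0.3; 0 -14.8 -6.2 45 0 0 0.3; 0 -14.8 -6.2 45 0 0 0.3"

```text
time: 4.28
tool_pos: [0.4885, 0.0632, 0.079]
tcp_rot: [0.507, 3.094, 0.049]
wrist_force: [-1.8, -8.7, 3.8]
width: 0.549
```

```bash
python3 - <<'E'
from h import *
st()
for n,b in(("side",(280,150,110,130)),("top",(245,165,110,110))):
    p,d=bot.read_camera(n); np.save(f"pics/{n}2.npy",d); crop(n,p,*b,4.5,f"pics/{n}2c.png")
    L=loc(pts(n,d,b)); print(n,flat_angle(L))
E
```

```text
t 4.28 loc [-76.1   1.4  79. ] alpha -1.8 bx -0.001 F [ 1.2 -8.8  3.8] T [-1.38  0.13 -0.37] q [ 0.06  0.06  2.14  0.04  0.92 -1.21] w 0.549
side ([(np.float64(0.0029172567563142057), np.float64(-52.0)), (np.float64(0.0029174130671948367), np.float64(-54.0)), (np.float64(0.0029179868069868467), np.float64(-53.0)), (np.float64(0.002921912971152041), np.float64(-51.0))], np.int64(297))
top ([(np.float64(0.0025467564333485583), np.float64(-51.0)), (np.float64(0.0025475133245504663), np.float64(-52.0)), (np.float64(0.002548491825298872), np.float64(-50.0)), (np.float64(0.002556092863142945), np.float64(-53.0))], np.int64(197))
```

View pics/top2c.png

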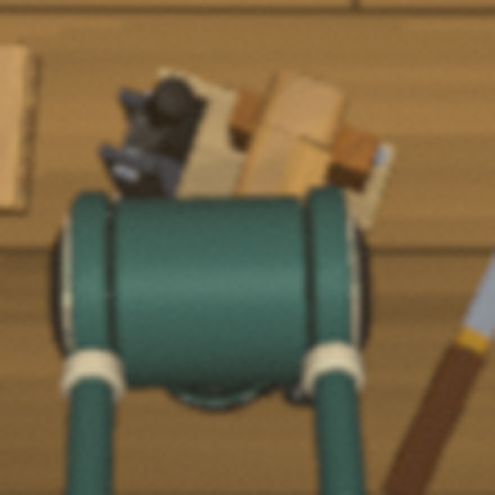

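The top view shows the flat now partly turned up; the fit gives about -52 degrees. Continuing with the remaining 52.

Emit:
arm_command:
  targets: "0 -2.6 -0.1 5 0 0 0.3; 0 -4.4 -0.3 10 0 0 0.3; 0 -6.2 -0.7 15 0 0 0.3; 0 -8 -1.3 20 0 0 0.3; 0 -9.7 -2 25 0 0 0.3; 0 -11.3 -2.8 30 0 0 0.3; 0 -12.8 -3.8 35 0 0 0.3; 0 -14.3 -4.9 40 0 0 0.3; 0 -15.6 -6.2 45 0 0 0.3; 0 -17.3 -8.1 52 0 0 0.3"

```text
time: 5.22
tool_pos: [0.4824, 0.0456, 0.087]
tcp_rot: [-0.449, -2.69, 1.255]
wrist_force: [-1.9, -1.8, -0.1]
width: 0.547
```

Emit:
arm_command:
  targets: "0 0 0 0 0 0 0.3; 0 0 0 0 0 0 0.3"

```text
time: 5.38
tool_pos: [0.4808, 0.0454, 0.0848]
tcp_rot: [-0.442, -2.684, 1.257]
wrist_force: [-2.6, -1.7, 3.5]
width: 0.551
```

```bash
python3 - <<'E'
from h import *
st()
for n,b in(("side",(280,150,110,130)),("top",(245,165,110,110))):
    p,d=bot.read_camera(n); np.save(f"pics/{n}3.npy",d); crop(n,p,*b,4.5,f"pics/{n}3c.png")
    L=loc(pts(n,d,b)); print(n,flat_angle(L))
E
```

```text
t 5.38 loc [-77.6 -17.9  84.8] alpha 50.3 bx 0.001 F [-1.9 -2.5  3.5] T [-0.22  0.23 -0.17] q [ 0.44  0.48  1.86 -0.58  1.51 -0.54] w 0.551
side ([(np.float64(0.0022626412048233346), np.float64(5.0)), (np.float64(0.002262730640304673), np.float64(4.0)), (np.float64(0.0022697564406674656), np.float64(6.000000000000001)), (np.float64(0.0022719743396231915), np.float64(3.0000000000000004))], np.int64(296))
top ([(np.float64(0.001675621762753932), np.float64(2.0)), (np.float64(0.0016759520670643249), np.float64(1.0)), (np.float64(0.0016775289125155472), np.float64(3.0000000000000004)), (np.float64(0.001681690022013272), np.float64(0.0))], np.int64(335))
```

View pics/side3c.png

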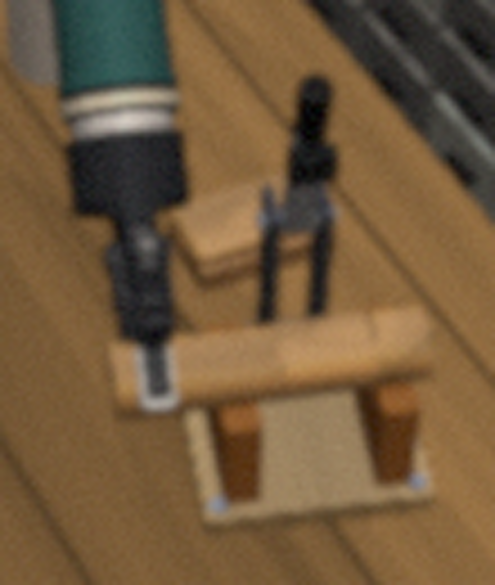

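View pics/top3c.png

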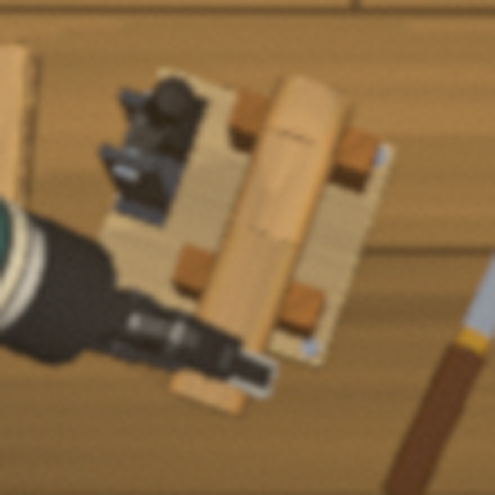

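Both views show the flat nearly straight up (top crop 250-320, 130-235). I'll average several depth frames for a more precise tilt.

```bash
cat >> h.py <<'E'
def tilt(N=8,tag=None):
    b={"side":(280,150,110,130),"top":(245,165,110,110)}
    for n in b:
        C=[];im=[]
        for i in range(N):
            p,d=bot.read_camera(n); C.append(loc(pts(n,d,b[n]))); im.append(p)
        if tag: cv2.imwrite(f"pics/{n}_{tag}.png",np.mean(im,0).astype(np.uint8)); np.save(f"pics/{n}_{tag}.npy",np.array(C))
        L=np.vstack(C)
        sp=(np.hypot(L[:,1],L[:,2]-.1)<.03)&(L[:,2]>.105)
        c=np.percentile(L[sp,0],99.5)
        res=[]
        for lo,hi in((.008,.054),(.008,.031),(.031,.054)):
            k=(L[:,0]>lo)&(L[:,0]<hi)&(abs(L[:,1])<.013)&(L[:,2]>.105)&(L[:,2]<.13)
            A=np.c_[L[k,1],L[k,0],np.ones(k.sum())]; s=least_squares(lambda q:A@q-L[k,2],[0,0,.117],loss='soft_l1',f_scale=.003)
            res.append((round(-np.degrees(np.arctan(s.x[0])),2),round(1e3*np.median(L[k,2]),1),int(k.sum())))
        k=(L[:,0]>-.05)&(L[:,0]<-.01)&(abs(L[:,1])<.013)&(L[:,2]>.105)&(L[:,2]<.13)
        A=np.c_[L[k,1]**2,L[k,1],np.ones(k.sum())]; q=np.linalg.lstsq(A,L[k,2],rcond=None)[0]
        print(n,'flat tilt deg(+ = leaning to +y), z:',res,'round ref slope',round(-np.degrees(np.arctan(q[1])),2),'fit',flat_angle(L)[0][:2],'xmax',round(c*1e3,1))
E
python3 - <<'E'
from h import *
tilt(8,"t1"); st()
E
```

```text
side flat tilt deg(+ = leaning to +y), z: [(np.float64(2.24), np.float64(118.0), 867), (np.float64(2.13), np.float64(117.9), 434), (np.float64(2.35), np.float64(118.2), 433)] round ref slope 0.46 fit [(np.float64(0.0022098546816067327), np.float64(5.0)), (np.float64(0.0022112569767399025), np.float64(4.0))] xmax 97.3
top flat tilt deg(+ = leaning to +y), z: [(np.float64(3.07), np.float64(117.9), 1348), (np.float64(3.12), np.float64(117.6), 671), (np.float64(3.0), np.float64(118.2), 677)] round ref slope -0.54 fit [(np.float64(0.0018102456483662713), np.float64(4.0)), (np.float64(0.0018111593375595139), np.float64(3.0000000000000004))] xmax 96.8
t 6.28 loc [-75.8 -16.7  85.9] alpha 49.9 bx -0.004 F [-0.5 -0.4 -3.8] T [ 0.8   0.02 -0.04] q [ 0.44  0.48  1.86 -0.58  1.5  -0.54] w 0.550
```

Emit:
arm_command:
  targets: "0 0.9 0 -2.7 0 0 0.3; 0 0.9 0 -2.7 0 0 0.3; 0 0.9 0 -2.7 0 0 0.3; 0 0.9 0 -2.7 0 0 0.3"

```text
time: 6.62
tool_pos: [0.4831, 0.0462, 0.0858]
tcp_rot: [-0.454, -2.727, 1.194]
wrist_force: [0.2, -2.0, -2.2]
width: 0.55
```

```bash
python3 - <<'E'
from h import *
tilt(14,"t2"); st()
E
```

```text
side flat tilt deg(+ = leaning to +y), z: [(np.float64(-0.03), np.float64(117.2), 1581), (np.float64(-0.43), np.float64(117.3), 802), (np.float64(0.32), np.float64(117.2), 779)] round ref slope 0.23 fit [(np.float64(0.0020483611126719506), np.float64(2.0)), (np.float64(0.0020494721100299085), np.float64(3.0000000000000004))] xmax 98.1
top flat tilt deg(+ = leaning to +y), z: [(np.float64(-0.26), np.float64(116.2), 2364), (np.float64(-0.85), np.float64(116.2), 1190), (np.float64(0.32), np.float64(116.2), 1174)] round ref slope -0.12 fit [(np.float64(0.0017436883178199105), np.float64(0.0)), (np.float64(0.0017452648009410319), np.float64(1.0))] xmax 97.3
t 8.02 loc [-75.8 -16.5  85.5] alpha 47.2 bx -0.004 F [ 1.5 -3.8  1.6] T [-0.31 -0.12 -0.02] q [ 0.43  0.45  1.88 -0.56  1.47 -0.56] w 0.551
```

Tilt is now within about 0.3 degrees. Releasing.

Emit:
arm_command:
  targets: "0 0 0 0 0 0 0.6; 0 0 0 0 0 0 0.65; 0 0 0 0 0 0 0.75; 0 0 0 0 0 0 1; 0 0 0 0 0 0 1; 0 0 0 0 0 0 1; 0 0 0 0 0 0 1; 0 0 0 0 0 0 1"

```text
time: 8.68
tool_pos: [0.4829, 0.0464, 0.0853]
tcp_rot: [-0.453, -2.728, 1.192]
wrist_force: [-0.3, 0.6, -0.2]
width: 0.999
```

```bash
python3 - <<'E'
from h import *
tilt(10,"t3"); st()
E
```

```text
side flat tilt deg(+ = leaning to +y), z: [(np.float64(-0.91), np.float64(116.8), 1120), (np.float64(-1.07), np.float64(116.7), 558), (np.float64(-0.72), np.float64(116.9), 562)] round ref slope 2.14 fit [(np.float64(0.002066741276785325), np.float64(2.0)), (np.float64(0.0020680568146211192), np.float64(1.0))] xmax 98.1
top flat tilt deg(+ = leaning to +y), z: [(np.float64(-0.04), np.float64(116.0), 1686), (np.float64(-0.57), np.float64(115.9), 845), (np.float64(0.52), np.float64(116.0), 841)] round ref slope 0.63 fit [(np.float64(0.001865776150185061), np.float64(0.0)), (np.float64(0.0018674409140780237), np.float64(1.0))] xmax 97.4
t 9.68 loc [-75.9 -16.4  85.3] alpha 47.2 bx -0.004 F [0.2 0.4 0.4] T [ 0.33 -0.08 -0.02] q [ 0.43  0.45  1.88 -0.56  1.47 -0.56] w 1.002
```

Emit:
arm_command:
  targets: "0 0 -30 0 0 0 1; 0 0 -60 0 0 0 1; 0 0 -90 0 0 0 1; 0 0 -120 0 0 0 1; 0 0 -150 0 0 0 0.5; 0 0 -170 0 0 0 0; 0 0 -170 0 0 0 0; 0 0 -170 0 0 0 0"

```text
time: 10.35
tool_pos: [0.5238, 0.1653, 0.2013]
tcp_rot: [-0.453, -2.73, 1.191]
wrist_force: [-0.3, 0.5, -0.8]
width: 0.457
```

```bash
cat >> h.py <<'E'
HX=.029; HY,HZ=.085,.139
def push(th,alpha=None,gap=0,lever=.120):
    t=np.radians(th); u=np.array([-np.cos(t),np.sin(t)]); n=np.array([np.sin(t),np.cos(t)])
    c=np.array([HY,HZ])+lever*u+(.011+gap)*n
    return W(HX,c[0],c[1]),frame(min(th,58) if alpha is None else alpha)
E
python3 - <<'E'
from h import *
tilt(10,"t4"); st()
rows([push(80,58,.07),push(76,58,.035)])
L=np.load("pics/side_t4.npy").reshape(-1,3); T=np.load("pics/top_t4.npy").reshape(-1,3)
for Q in(L,T):
    k=(Q[:,2]>.215)&(Q[:,2]<.3)&(abs(Q[:,0]-.029)<.02)&(Q[:,1]<.08)&(Q[:,1]>.02)
    q=Q[k]; 
    for z in np.arange(.21,.29,.01):
        j=(q[:,2]>z)&(q[:,2]<z+.01); 
        if j.sum(): print(round(z,2),j.sum(),np.round(np.percentile(q[j,1],[2,50,98])*1e3),np.round(np.percentile(q[j,0],[2,50,98])*1e3))
E
```

```text
side flat tilt deg(+ = leaning to +y), z: [(np.float64(-0.76), np.float64(116.8), 1154), (np.float64(-1.45), np.float64(116.7), 586), (np.float64(-0.02), np.float64(116.9), 568)] round ref slope 1.62 fit [(np.float64(0.0020989938917053996), np.float64(0.0)), (np.float64(0.0021001803075512814), np.float64(-1.0))] xmax 98.0
top flat tilt deg(+ = leaning to +y), z: [(np.float64(-1.05), np.float64(116.0), 1691), (np.float64(-1.11), np.float64(116.0), 843), (np.float64(-1.0), np.float64(116.0), 848)] round ref slope 0.68 fit [(np.float64(0.0018405930686358736), np.float64(-1.0)), (np.float64(0.0018422254822021528), np.float64(0.0))] xmax 97.2
t 11.35 loc [-76.5 108.5 200.8] alpha 47.2 bx -0.004 F [ 0.   0.6 -0.1] T [ 0.27 -0.11 -0.05] q [ 0.56  0.47  1.6  -0.49  1.75 -0.6 ] w 0.002
-105.7 -27.8 -73.5 10.8 0.2 0.1 | |t|=132 r=10.8
-105.5 -53.8 -38.5 10.8 0.2 0.1 | |t|=125 r=10.8
0.21 122 [41. 44. 54.] [15. 28. 45.]
0.22 441 [39. 44. 66.] [15. 28. 45.]
0.23 416 [38. 51. 66.] [15. 28. 44.]
0.24 177 [47. 52. 58.] [20. 28. 40.]
0.25 177 [43. 49. 57.] [20. 27. 39.]
0.26 169 [42. 47. 57.] [19. 26. 38.]
0.27 338 [41. 47. 62.] [20. 30. 40.]
0.28 194 [41. 53. 60.] [21. 29. 38.]
0.21 52 [49. 59. 75.] [14. 19. 21.]
0.22 475 [42. 47. 70.] [14. 23. 42.]
0.23 254 [42. 52. 73.] [14. 21. 43.]
0.24 60 [52. 64. 72.] [18. 20. 26.]
0.25 90 [52. 63. 70.] [18. 20. 29.]
0.26 75 [49. 58. 67.] [17. 19. 23.]
0.27 484 [44. 52. 65.] [18. 27. 38.]
0.28 263 [47. 56. 63.] [19. 28. 37.]
```

Emit:
arm_command:
  targets: "-10 -15 -40 3 0 0 0; -20 -28 -73 6 0 0 0; -50 -28 -73 10.8 0 0 0; -80 -28 -73 10.8 0 0 0; -106 -28 -73 10.8 0 0 0; -106 -28 -73 10.8 0 0 0; -106 -28 -73 10.8 0 0 0; -106 -28 -73 10.8 0 0 0"

```text
time: 12.02
tool_pos: [0.634, 0.163, 0.2707]
tcp_rot: [-0.429, -2.581, 1.431]
wrist_force: [-0.1, 0.3, -0.4]
width: 0.004
```

```bash
python3 - <<'E'
from h import *
st(); rows([push(76,58,.03),push(76,58,.0),push(70),push(65),push(60),push(55),push(50)])
for n,b in(("side",(280,130,120,130)),("top",(215,145,130,120))):
    p,d=bot.read_camera(n); crop(n,p,*b,4.5,f"pics/{n}5c.png")
E
```

```text
t 12.02 loc [ 28.8 143.3 270.7] alpha 58.0 bx -0.003 F [-0.2  0.2 -0.4] T [ 0.34 -0.16 -0.06] q [ 0.52  0.68  1.24 -0.67  2.   -0.75] w 0.004
-0.1 -20.6 43.2 -0.0 0.2 0.1 | |t|=48 r=0.2
0.0 -29.9 71.7 -0.0 0.2 0.1 | |t|=78 r=0.2
0.1 -34.2 83.5 -0.0 0.2 0.1 | |t|=90 r=0.2
0.1 -36.9 93.7 -0.0 0.2 0.1 | |t|=101 r=0.2
0.1 -38.7 104.1 -0.0 0.2 0.1 | |t|=111 r=0.2
0.2 -39.5 114.6 -3.0 0.2 0.1 | |t|=121 r=3.0
0.2 -39.5 125.1 -8.0 0.2 0.1 | |t|=131 r=8.0
```

View pics/side5c.png

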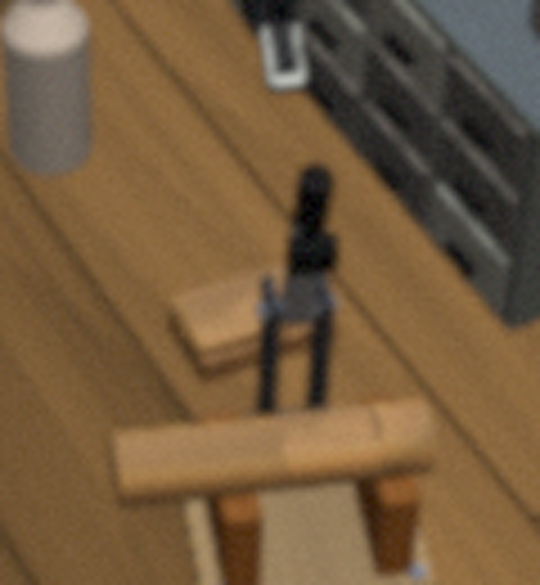

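View pics/top5c.png

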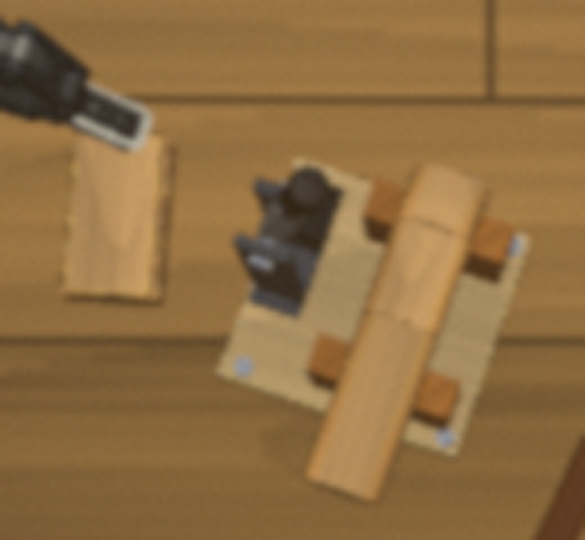

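The side crop shows the fingertip at (285,70) behind the handle (313,180). In the top crop they line up along jig y: tip (135,130), handle (305,190). Starting the push.

Emit:
arm_command:
  targets: "0 -20 43 0 0 0 0; 0 -30 72 0 0 0 0; 0 -34 83 0 0 0 0; 0 -37 94 0 0 0 0; 0 -38.5 104 0 0 0 0; 0 -39.5 114.5 -3 0 0 0; 0 -39.5 125 -8 0 0 0; 0 -39.5 125 -8 0 0 0"

```text
time: 12.78
tool_pos: [0.5939, 0.0417, 0.2408]
tcp_rot: [-0.452, -2.696, 1.253]
wrist_force: [0.5, 0.0, 0.4]
width: 0.0
```

```bash
python3 - <<'E'
from h import *
st(); rows([push(a) for a in (50,45,40,35,30,25,20,15,10,5,0)])
for n,b in(("side",(280,130,120,130)),("top",(215,145,130,120))):
    p,d=bot.read_camera(n); crop(n,p,*b,4.5,f"pics/{n}6c.png")
E
```

```text
t 12.78 loc [ 30.5  15.5 240.8] alpha 49.8 bx -0.005 F [0.4 0.2 0.4] T [ 0.36 -0.08  0.04] q [ 0.37  0.46  1.55 -0.63  1.74 -0.77] w 0.000
1.5 2.6 1.2 0.2 0.3 -0.1 | |t|=3 r=0.4
1.5 2.1 11.7 -4.8 0.3 -0.1 | |t|=12 r=4.8
1.6 2.4 22.2 -9.8 0.3 -0.1 | |t|=22 r=9.8
1.7 3.7 32.6 -14.8 0.3 -0.0 | |t|=33 r=14.8
1.7 5.9 42.9 -19.8 0.3 -0.0 | |t|=43 r=19.8
1.8 9.0 53.0 -24.8 0.3 -0.0 | |t|=54 r=24.8
1.8 13.0 62.7 -29.8 0.3 -0.0 | |t|=64 r=29.8
1.9 17.7 72.1 -34.8 0.3 0.0 | |t|=74 r=34.8
1.9 23.3 81.0 -39.8 0.3 0.0 | |t|=84 r=39.8
2.0 29.7 89.4 -44.8 0.3 0.0 | |t|=94 r=44.8
2.0 36.7 97.2 -49.8 0.3 0.0 | |t|=104 r=49.8
```

View pics/side6c.png

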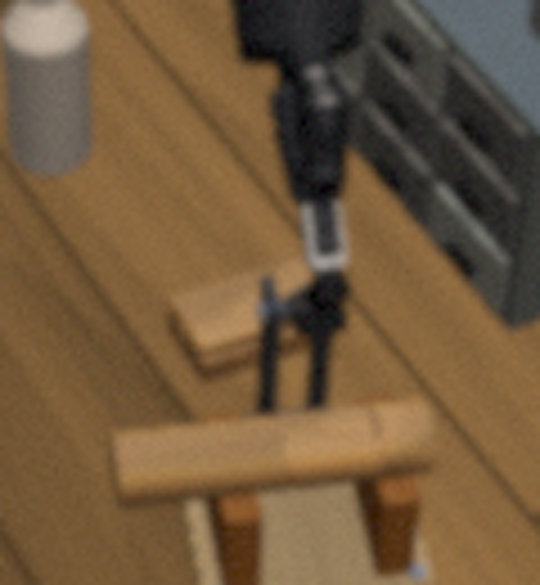

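View pics/top6c.png

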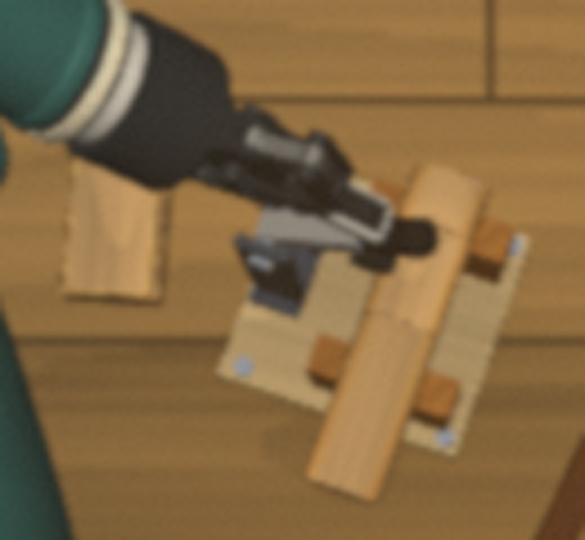

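The arm has folded to about 50 degrees, with the tip just behind the handle (top crop: tip (375,215), handle (415,237)). Continuing more slowly.

Emit:
arm_command:
  targets: "1.5 2.1 8 -3 0 0 0; 1.5 2.1 12 -5 0 0 0; 1.5 2.2 17 -7.5 0 0 0; 1.6 2.4 22 -10 0 0 0; 1.7 3 27.5 -12.5 0 0 0; 1.7 3.7 32.6 -15 0 0 0; 1.7 4.8 38 -17.5 0 0 0; 1.7 5.9 43 -20 0 0 0; 1.7 7.4 48 -22.5 0 0 0; 1.8 9 53 -25 0 0 0"

```text
time: 13.72
tool_pos: [0.5813, 0.0119, 0.1969]
tcp_rot: [-0.489, -2.961, 0.655]
wrist_force: [-0.1, 2.0, 1.3]
width: -0.001
```

```bash
python3 - <<'E'
from h import *
st(); rows([push(a,max(a,0)) for a in (25,20,15,10,5,2,0,-2)])
E
```

```text
t 13.72 loc [ 28.3 -16.8 196.9] alpha 24.9 bx -0.003 F [-0.8  1.8  1.3] T [ 0.42 -0.13 -0.04] q [ 0.2   0.26  1.74 -0.38  1.39 -0.93] w -0.001
-0.7 -3.2 -1.5 0.1 0.2 0.3 | |t|=4 r=0.3
-0.7 -3.8 9.0 -4.9 0.1 0.3 | |t|=10 r=4.9
-0.6 -3.4 19.5 -9.9 0.1 0.3 | |t|=20 r=9.9
-0.6 -2.0 29.9 -14.9 0.1 0.3 | |t|=30 r=14.9
-0.6 0.2 40.2 -19.9 0.1 0.3 | |t|=40 r=19.9
-0.6 1.9 46.2 -22.9 0.1 0.3 | |t|=46 r=22.9
-0.6 3.3 50.2 -24.9 0.1 0.3 | |t|=50 r=24.9
-0.6 4.8 54.2 -24.9 0.1 0.3 | |t|=54 r=24.9
```

Emit:
arm_command:
  targets: "-0.6 -3.2 4 -2.5 0 0 0; -0.6 -3.8 9 -5 0 0 0; -0.6 -3.8 14 -7.5 0 0 0; -0.6 -3.4 19 -10 0 0 0; -0.6 -3 24 -12.5 0 0 0; -0.6 -2.2 28 -15 0 0 0; -0.6 -1.5 32 -17.5 0 0 0; -0.6 -0.8 36 -20 0 0 0; -0.6 -0.8 36 -20 0 0 0"

```text
time: 14.47
tool_pos: [0.5757, -0.0053, 0.1642]
tcp_rot: [-0.511, -3.081, 0.135]
wrist_force: [0.2, -0.1, 1.0]
width: -0.002
```

```bash
python3 - <<'E'
from h import *
st(); rows([push(a,max(a,0)) for a in (5,2,0,-2)])
for n,b in(("side",(280,150,120,130)),("top",(215,145,130,120))):
    p,d=bot.read_camera(n); crop(n,p,*b,4.5,f"pics/{n}7c.png")
E
```

```text
t 14.47 loc [ 28.6 -34.8 164.2] alpha 5.0 bx 0.001 F [0.2 0.  1. ] T [ 0.02 -0.03 -0.04] q [-0.    0.15  1.87 -0.09  1.15 -1.21] w -0.002
-0.4 1.6 3.7 -0.0 -0.1 0.2 | |t|=4 r=0.2
-0.4 1.2 10.0 -3.0 -0.1 0.2 | |t|=10 r=3.0
-0.4 1.1 14.2 -5.0 -0.1 0.2 | |t|=14 r=5.0
-0.4 1.1 18.4 -5.0 -0.1 0.2 | |t|=18 r=5.0
```

View pics/side7c.png

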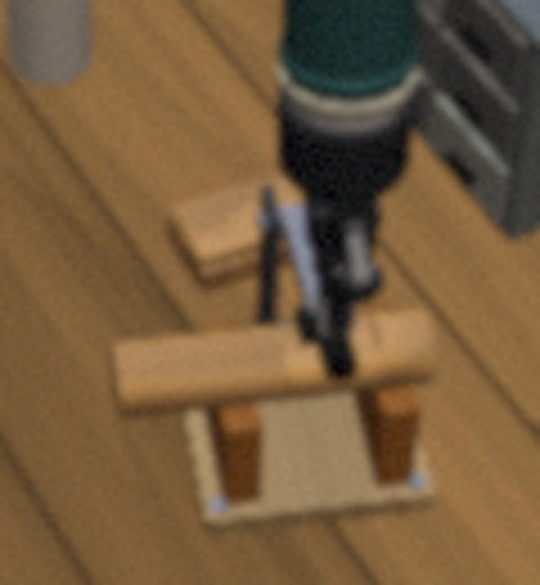

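The arm is nearly level (side crop 290-345, 210-370). Lowering in small steps while watching the force.

Emit:
arm_command:
  targets: "-0.4 1.5 3 -1 0 0 0; -0.4 1.4 6 -2 0 0 0; -0.4 1.2 9 -3 0 0 0; -0.4 1.1 11 -4 0 0 0; -0.4 1.1 12.5 -5 0 0 0; -0.4 1.1 12.5 -5 0 0 0"

```text
time: 15.07
tool_pos: [0.576, -0.0054, 0.152]
tcp_rot: [0.516, 3.099, 0.001]
wrist_force: [0.7, 0.5, 0.2]
width: -0.001
```

```bash
python3 - <<'E'
from h import *
st()
E
```

```text
t 15.07 loc [ 29.  -34.9 152. ] alpha -0.0 bx 0.000 F [0.5 0.7 0.2] T [0.03 0.01 0.02] q [-0.05  0.14  1.9   0.    1.1  -1.29] w -0.001
```

Emit:
arm_command:
  targets: "0 0 1 0 0 0 0; 0 0 2 0 0 0 0; 0 0 2 0 0 0 0"

```text
time: 15.32
tool_pos: [0.5762, -0.0053, 0.1503]
tcp_rot: [0.514, 3.099, -0.002]
wrist_force: [-0.1, 0.7, 1.4]
width: -0.002
```

Emit:
arm_command:
  targets: "0 0 0.7 0 0 0 0; 0 0 1.5 0 0 0 0; 0 0 1.5 0 0 0 0"

```text
time: 15.57
tool_pos: [0.5764, -0.0052, 0.15]
tcp_rot: [0.514, 3.099, -0.002]
wrist_force: [-3.3, -1.3, 6.6]
width: 0.002
```

Emit:
arm_command:
  targets: "0 0 0.5 0 0 0 0; 0 0 1 0 0 0 0; 0 0 1 0 0 0 0; 0 0 1 0 0 0 0"

```text
time: 15.9
tool_pos: [0.5765, -0.0052, 0.1498]
tcp_rot: [0.513, 3.099, -0.002]
wrist_force: [-4.8, -1.7, 10.3]
width: 0.002
```

```bash
python3 - <<'E'
from h import *
st()
for n,b in(("side",(280,150,120,130)),("top",(215,145,130,120))):
    p,d=bot.read_camera(n); crop(n,p,*b,4.5,f"pics/{n}8c.png")
st()
E
```

```text
t 15.90 loc [ 29.4 -34.5 149.8] alpha 0.1 bx -0.001 F [-4.  -3.2 10.3] T [-0.26  0.96 -0.  ] q [-0.05  0.14  1.9  -0.    1.09 -1.29] w 0.002
t 16.00 loc [ 29.3 -34.5 149.9] alpha 0.1 bx -0.001 F [-3.4 -2.9 10.7] T [-0.23  0.93  0.01] q [-0.05  0.14  1.9  -0.    1.09 -1.29] w -0.002
```

View pics/side8c.png

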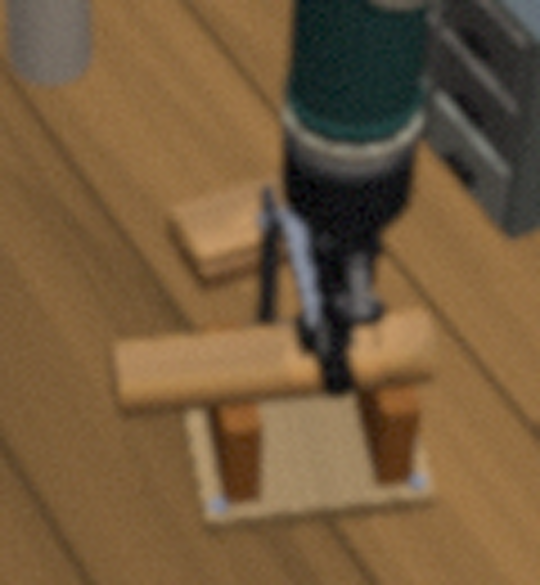

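The arm is down: handle top at 150 mm is level, with a firm 10.5 N. Retreating upward and rechecking.

Emit:
arm_command:
  targets: "0 0 -3 0 0 0 0; 0 0 -20 0 0 0 0; 0 0 -50 0 0 0 0; 0 0 -90 0 0 0 0; 0 0 -130 0 0 0 0; 0 30 -170 0 0 0 0; 0 70 -190 0 0 0 0; 0 110 -190 0 0 0 0; 0 150 -190 0 0 0 0; 0 150 -190 0 0 0 0"

```text
time: 16.83
tool_pos: [0.6264, 0.1433, 0.3385]
tcp_rot: [0.507, 3.098, 0.006]
wrist_force: [-0.9, -0.1, -0.5]
width: 0.002
```

Emit:
arm_command:
  targets: "0 40 0 0 0 0 0; 0 80 0 0 0 0 0; 0 120 0 0 0 0 0; 0 160 0 0 0 0 0; 0 160 0 0 0 0 0; 0 160 0 0 0 0 0"

```text
time: 17.33
tool_pos: [0.6762, 0.2907, 0.3354]
tcp_rot: [-0.509, -3.098, 0.003]
wrist_force: [-0.8, -0.5, 0.1]
width: -0.003
```

```bash
python3 - <<'E'
from h import *
st(); tilt(10,"end")
for n,b in(("side",(280,150,120,130)),("top",(215,145,130,120))):
    p=cv2.imread(f"pics/{n}_end.png"); crop(n,p,*b,4.5,f"pics/{n}9c.png")
T=np.load("pics/top_end.npy").reshape(-1,3)
k=(abs(T[:,0]-.029)<.006)&(T[:,2]>.13)&(T[:,2]<.17)&(T[:,1]<.07)&(T[:,1]>-.07)
for y in np.arange(-.065,.07,.01):
    j=k&(T[:,1]>y)&(T[:,1]<y+.01); print(round(y,3),j.sum(),j.sum() and round(1e3*np.median(T[j,2]),1),end='; ')
for tag in("t4","end"):
  for n in("side","top"):
    T=np.load(f"pics/{n}_{tag}.npy").reshape(-1,3); k=(np.hypot(T[:,1],T[:,2]-.1)<.028)&(T[:,2]>.1)&(T[:,0]>-.13)&(T[:,0]<.12); print(tag,n,np.percentile(T[k,0],[.5,99.5]))
E
```

```text
t 17.33 loc [ 26.9 277.8 335.4] alpha 0.1 bx 0.002 F [-0.6 -0.8  0.1] T [-0.05 -0.01 -0.01] q [ 0.37  0.34  1.31 -0.    1.49 -0.87] w -0.003
side flat tilt deg(+ = leaning to +y), z: [(np.float64(3.13), np.float64(117.7), 501), (np.float64(-2.51), np.float64(118.1), 319), (np.float64(-2.76), np.float64(117.3), 182)] round ref slope 1.54 fit [(np.float64(0.0024953140044034596), np.float64(1.0)), (np.float64(0.0024965175506907623), np.float64(0.0))] xmax 98.0
top flat tilt deg(+ = leaning to +y), z: [(np.float64(1.83), np.float64(116.8), 745), (np.float64(0.59), np.float64(117.7), 406), (np.float64(0.44), np.float64(116.3), 339)] round ref slope 1.34 fit [(np.float64(0.002374657957111546), np.float64(0.0)), (np.float64(0.002375090951114487), np.float64(1.0))] xmax 97.5
-0.065 98 147.4; -0.055 192 147.9; -0.045 165 148.3; -0.035 178 148.3; -0.025 181 147.9; -0.015 174 146.6; -0.005 177 146.2; 0.005 183 146.2; 0.015 176 146.0; 0.025 172 145.5; 0.035 184 145.8; 0.045 175 146.0; 0.055 169 146.2; 0.065 101 145.8; t4 side [-0.10008744  0.09803265]
t4 top [-0.10139028  0.09726415]
end side [-0.10018968  0.09800583]
end top [-0.10142831  0.09747674]
```

View pics/side9c.png

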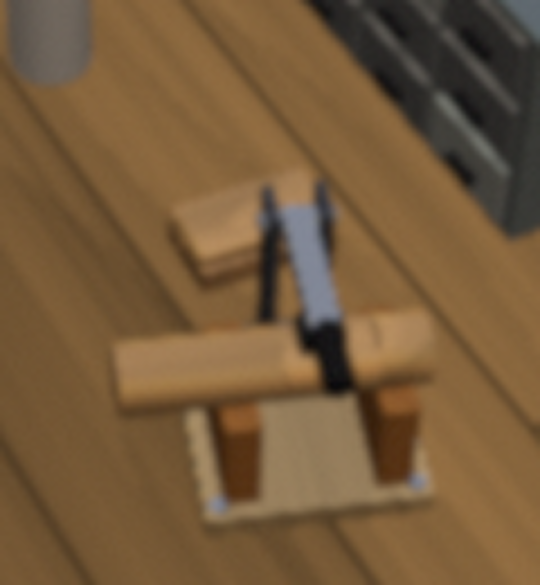

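View pics/top9c.png

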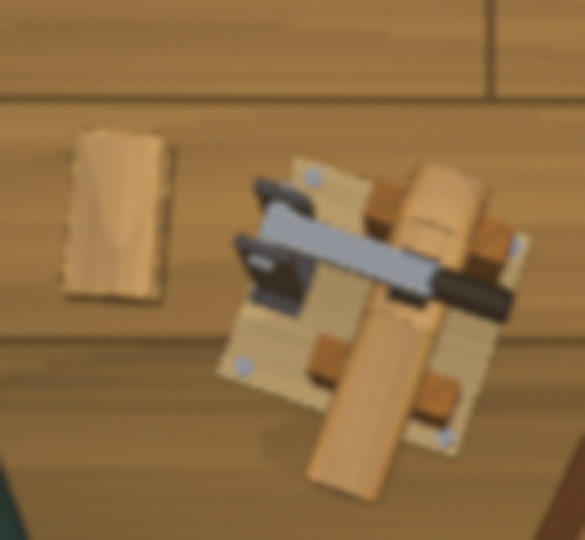

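View pics/top_end.png

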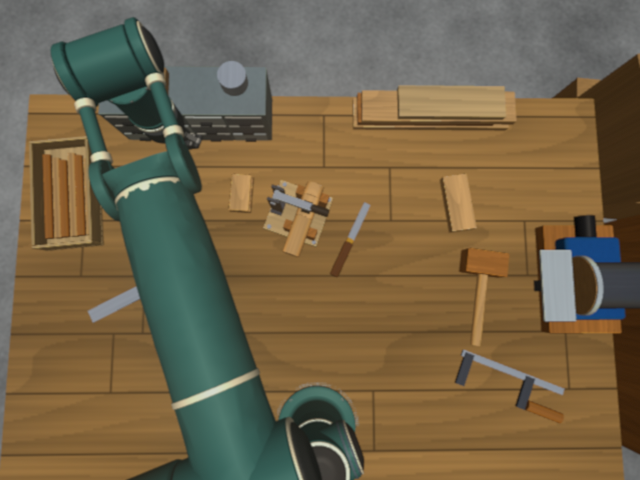

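The arm lies level over the flat (top crop 270-510, 220-310; steel face 146 mm at both ends). One last check: how far the spindle moved along x since the first frames.

```bash
python3 - <<'E'
from h import *
b={"side":(280,150,110,130),"top":(245,165,110,110)}
for n in b:
    for t in("0","3"):
        T=loc(pts(n,np.load(f"pics/{n}{t}.npy"),b[n])); k=(np.hypot(T[:,1],T[:,2]-.1)<.028)&(T[:,2]>.1)&(T[:,0]>-.13)&(T[:,0]<.12); print(t,n,np.percentile(T[k,0],[.5,99.5]))
# flat start edge in images before/after is the same spindle; compare bystanders
A=cv2.imread("pics/top0.png");E_=cv2.imread("pics/top_end.png")
d=cv2.absdiff(A,E_).max(2)>40; d[:, :270]=0
n,l,s,c=cv2.connectedComponentsWithStats(d.astype(np.uint8)); print([x.tolist() for x in s[1:] if x[4]>15])
E
```

```text
0 side [-0.10145337  0.09692314]
3 side [-0.1017618   0.09698915]
0 top [-0.10278505  0.09523978]
3 top [-0.10298809  0.09455984]
[[273, 182, 56, 35, 627], [270, 407, 34, 73, 1145], [304, 412, 11, 13, 48], [312, 418, 38, 26, 377], [286, 423, 26, 35, 286], [347, 437, 17, 43, 463], [312, 459, 5, 5, 19]]
```

```bash
python3 -c "
from workcell import bot
print(bot.finish_job())"
```

```text
the job is handed in; nothing more can be done
None
```

I gripped the spindle's free end, rolled it about 95° in two strokes until the flat faced up, trimmed it by −2.7° and released it. Then I pushed the hold-down arm over with the closed fingers, pressed its handle down to about 10 N and backed the robot clear. I handed it in at about 18 s on the robot's clock.

**Last checks:**
- **Flat:** after release the tilt read between 0° and −1°, within measurement noise. With the arm closed the pad hides most of the flat: the shape fit gave 0 to 1°, but the plane fits scattered between −3° and +3°.
- **Hold-down arm:** it is level, with the steel face at about 146 mm near both ends, and the handle top stopped firmly at 150 mm. I could not see the pad's contact face itself.
- **Spindle along its length:** it lies in both V-blocks, about 1 to 2 mm further towards +x than at the start.
- **Other items:** a before-and-after comparison of the top pictures showed no change among the items right of the jig. To the left, I only looked: the offcut appears unmoved, and the robot hid the glue bottle, the tape measure and part of the try square in the last picture.

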